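# Click the lid of a stock tub shut at its four corners

### The arm

A 6-joint arm with a two-finger parallel gripper is mounted at the origin on the work surface. World frame = base frame: x ahead of the robot, y to its left, z up, the work surface at z = 0. Lengths are in m, angles in degrees, forces in N, time in s.
With the tool pointing down it reaches from about 0.3 to 0.75 m from the base axis. Payload 8.5 kg.
Tool frame: the origin (TCP) lies between the finger pads; the fingertips stand 25 mm ahead of it and the grasp point (between the pads) lies 6 mm ahead of it; x points along the fingers, y is the direction in which the jaws open and shut, and the axes are right-handed (so a half turn about x gives the same grasp; the last joint's range is limited). The gripper opens to 85 mm and grips with 20 to 120 N. Pads are 22 mm wide; open, the fingers measure 114 mm over their backs; the gripper's body (76 mm by 85 mm) begins 54 mm behind the grasp point. The pads swing forward as they close: fully open they stand 13 mm farther back than shut.
Start: joints at [-84.013, 21.807, 74.336, -0, 83.858, -12.336], TCP at [0.173, -0.522, 0.256] pointing down, gripper open.
Joint ranges: [-178.18, 178.18], [-50.72, 133.34], [12.68, 142.11], [-81.47, 261.47], [9.98, 163.14], [-165.26, 165.26]. Speed limits (degrees/s): [136.94, 136.94, 180, 180, 180, 180].

### API

Orientations are given as a 3x3 rotation matrix whose columns are the frame's x, y, z axes.
In Python, from rig import sensors, get_image, workorder gives the robot as it stands.
- The arm moves only by the tool arm_command, never from a script. Its argument "plan" is a list that holds one entry, the list of rows, each a list of 6 numbers: the shift along the tool's x, y, z in units of 25 mm (1.0 is 25 mm), then the turn, a rotation vector about the tool's x, y, z in units of 6 degrees (1.0 is 6 degrees). In form: [[[dx, dy, dz, ax, ay, az], ...]]. A call has 1 to 10 rows; each row is the pose to reach, as a shift and turn from the pose commanded when the call began, along the tool's axes at that moment; what a row does not reach only later rows make up. A row lasts 1/10 s, in which the tool goes at most 50 mm and 8.59 degrees, less where a joint would pass 70% of its speed; a pose out of reach is approached as far as the arm can. A call with a gripper value outside its range is refused whole. "jaw" is the closure, from 0 (fully open) to 1 (shut), set as the call begins (left out, the last holds). The fingers move at their own pace and stop on an object; "newtons" is the grip in N (left out, the last holds). Time passes only in rows, so rows that repeat a pose let the fingers close. It gives the time, the measured TCP pose, the force and the opening at its end, in the units of the state.
- sensors.observe(): the state, without advancing time (a new reading comes with each control period).
- get_image(name): name is "side" or "top"; returns a dict with "img" (384x512x3 uint8, red, green, blue), "fx", "fy", "cx", "cy" (pixels), "T" (4x4, takes a point from camera to world coordinates). Camera axes: x right, y up, looking along -z (the intrinsics and any distortion apply to the point x, -y, -z); pixel columns grow to the right and rows downward; lengths in m; the calibration is good to about 2 mm. A picture is of the moment at which its call begins. There is no depth.
- workorder.close_job(): hands the job in, once; it reports no verdict.
The state is a dict: "time_s": time; "q": joint angles; "qvel": joint speeds; "joint_efforts": joint torques, N m; "position": TCP position; "tool_rot": TCP orientation; "ft_force": force on the tool from outside, world axes, zero at the start; "wrist_torque": the same for the moment, N m; "grip_width": finger opening in m.
Only numpy, scipy, OpenCV 4.12 (cv2) and the standard library are available. Lean on these libraries where they do the work, as an engineer would, in place of code of your own. Each camera call takes 0.05 s, during which the arm holds its last target. There are 200 camera calls.

### The job

One of the two black tubs has its lid on, but its four corners still stand up. Press round the rim with the fingertips, corner by corner, until every corner clicks down and the lid is flush all round, then take the hand away. Do not lift, tip, crush or shove the tub, and leave the tub that is already shut, the tins and the knife alone.

Things in the scene. Friction and masses are not known exactly. Their poses are not given: they have to be found in the camera images.
- tub: the filled black tub to close, loose on the bench, 0.7 to 0.95 kg. Lid 210 mm (x) by 150 mm (y), corners rounded 28 mm, its 10 mm wide raised rim 87 mm above the bench when shut, the panel inside 4 mm lower, paper label. Foot 184 x 124 mm. Origin: centre of the underside, z up. The middles of the lid's four sides have caught already; the four corners stand up.
- press_1 (a point): top of the lid's raised rim, mid-corner, at the tub's +x,+y (it carries the small peel tab) corner; it moves with the corner. Shut, it lies 87 mm above the bench and (+/-93, +/-63) mm from the tub's centre; sprung up, 6 to 8 mm higher. Axes: the tub's, when shut.
- press_2 (a point): top of the lid's raised rim, mid-corner, at the tub's -x,+y corner; it moves with the corner. Shut, it lies 87 mm above the bench and (+/-93, +/-63) mm from the tub's centre; sprung up, 6 to 8 mm higher. Axes: the tub's, when shut.
- press_3 (a point): top of the lid's raised rim, mid-corner, at the tub's -x,-y corner; it moves with the corner. Shut, it lies 87 mm above the bench and (+/-93, +/-63) mm from the tub's centre; sprung up, 6 to 8 mm higher. Axes: the tub's, when shut.
- press_4 (a point): top of the lid's raised rim, mid-corner, at the tub's +x,-y corner; it moves with the corner. Shut, it lies 87 mm above the bench and (+/-93, +/-63) mm from the tub's centre; sprung up, 6 to 8 mm higher. Axes: the tub's, when shut.
- corner_1 (a joint): how far the +x,+y (it carries the small peel tab) lid corner is bent up, rad: 0 = clicked shut and flush, 0.24 to 0.29 = sprung up. It bends at a crease across the corner, 27 mm inwards of its press point. Pushed down there it resists with up to about 12 N, clicks over about 2.5 mm above flush and stays down; let go sooner it springs up. It stops hard at flush.
- corner_2 (a joint): how far the -x,+y lid corner is bent up, rad: 0 = clicked shut and flush, 0.24 to 0.29 = sprung up. It bends at a crease across the corner, 27 mm inwards of its press point. Pushed down there it resists with up to about 12 N, clicks over about 2.5 mm above flush and stays down; let go sooner it springs up. It stops hard at flush.
- corner_3 (a joint): how far the -x,-y lid corner is bent up, rad: 0 = clicked shut and flush, 0.24 to 0.29 = sprung up. It bends at a crease across the corner, 27 mm inwards of its press point. Pushed down there it resists with up to about 12 N, clicks over about 2.5 mm above flush and stays down; let go sooner it springs up. It stops hard at flush.
- corner_4 (a joint): how far the +x,-y lid corner is bent up, rad: 0 = clicked shut and flush, 0.24 to 0.29 = sprung up. It bends at a crease across the corner, 27 mm inwards of its press point. Pushed down there it resists with up to about 12 N, clicks over about 2.5 mm above flush and stays down; let go sooner it springs up. It stops hard at flush.
- tub2: a second tub of the same size and look, loose, 0.85 kg, its lid shut all round. To be left alone. Origin: centre of the underside.
- tin_a_center (a point): round black tin, 68 mm across, 44 mm high, standing loose on the bench; point at its centre, half-way up. To be left alone.
- tin_b_center (a point): round black tin, 68 mm across, 44 mm high, standing loose on the bench; point at its centre, half-way up. To be left alone.
- knife_center (a point): grey carton knife, 150 x 30 x 17 mm, lying loose on the bench; point near its centre. To be left alone.

How it is judged (in metres and radians):
At the end, for the whole second after the job is handed in: All four lid corners are down past the click and flush (each corner joint under 0.04 rad, about 1 mm at the rim); the tub stands flat and still on the bench within 30 mm of where it began; the shut tub, the tins and the knife are within 15 mm of where they were (value of joint each of corner_1, corner_2, corner_3, corner_4 below 0.04 rad and height (world z) of tub below 0.004 m and angle between tub's own z axis and vertical below 0.03 rad and linear speed of tub below 0.01 m/s and distance of tub from where it was at the start of the episode below 0.03 m and distance of each of tub2, tin_a_center, tin_b_center, knife_center from where it was at the start of the episode below 0.015 m); the robot touches nothing.
It fails at once if the tub is lifted or tipped (height (world z) of tub above 0.012 m or angle between tub's own z axis and vertical above 0.12 rad).
It fails at once if the tub is shoved more than 30 mm (distance of tub from where it was at the start of the episode above 0.03 m).
It fails at once if the tub is crushed: pressed with more than 70 N (contact force between the fingers and tub above 70 N).
It fails at once if the tub that is already shut is pressed or moved (contact force between any of the arm, the fingers and tub2 above 5 N or distance of tub2 from where it was at the start of the episode above 0.015 m).
It fails at once if a tin or the knife is moved (distance of any of tin_a_center, tin_b_center, knife_center from where it was at the start of the episode above 0.015 m).
It also fails if it takes over 40 s, if anything falls off the work surface, if the arm or the gripper's body presses on something with over 40 N, if the wrist force passes 120 N, or if a joint passes its speed limit or range.

## Working session

There is one attempt and no reset: what is moved stays moved. The work goes in short steps, Python scripts to look and compute and a tool call to move; the robot and the scene stay as the last step left them, time stands still between calls to the robot, and variables do not carry over. Pictures are saved under pics/ and viewed, about 8 in all and at most 12, crops included, and the job is handed in when it is done.

Besides the shell and the picture viewer there is one more tool, called after "Call:" by a JSON object that holds its "op" and its "data". arm_command: Moves the arm, as the interface text tells. Its arguments: {"type":"object","properties":{"plan":{"type":"array","items":{"type":"array","items":{"type":"array","items":{"type":"number"}}}},"jaw":{"type":"number"},"newtons":{"type":"number"}},"required":["plan"]}

```bash
mkdir -p pics; cat > h.py <<'E'
import numpy as np,cv2
from rig import sensors,get_image,workorder
def ray(c,u,v):
    T=np.array(c["T"]);d=np.array([(u-c["cx"])/c["fx"],-(v-c["cy"])/c["fy"],-1.])
    return T[:3,3],T[:3,:3]@d
def onplane(c,u,v,z):
    o,d=ray(c,u,v);return o+d*(z-o[2])/d[2]
def proj(c,p):
    T=np.array(c["T"]);q=T[:3,:3].T@(np.array(p)-T[:3,3])
    return c["cx"]+c["fx"]*q[0]/-q[2],c["cy"]-c["fy"]*q[1]/-q[2]
def save(c,n): cv2.imwrite("pics/"+n,cv2.cvtColor(c["img"],cv2.COLOR_RGB2BGR))
E
python3 - <<'E'
from h import *
for n in("top","side"):
    c=get_image(n);save(c,n+"0.png");print(n,{k:(np.round(v,3).tolist() if k=="T" else v) for k,v in c.items() if k!="img"})
s=sensors.observe();print(s)
E
```

```text
top {'fx': 353.6738424625483, 'fy': 353.6738424625483, 'cx': 262.0861440407255, 'cy': 189.35583980858706, 'T': [[-0.003, 0.983, -0.185, 0.381], [-1.0, -0.008, -0.03, -0.03], [-0.031, 0.185, 0.982, 1.177], [0.0, 0.0, 0.0, 1.0]]}
side {'fx': 416.23034318767657, 'fy': 416.23034318767657, 'cx': 260.2830427579915, 'cy': 192.78041499424737, 'T': [[-0.85, 0.288, -0.441, 0.054], [-0.527, -0.452, 0.72, 0.842], [0.008, 0.844, 0.536, 0.731], [0.0, 0.0, 0.0, 1.0]]}
{'time_s': 0.1, 'q': array([-8.40136853e+01,  2.18371464e+01,  7.43794869e+01,  7.32694595e-04,
        8.38576185e+01, -1.23335120e+01]), 'qvel': array([-0.08456995, -0.17494823, -0.08544376,  0.09612882,  0.01694022,
        0.12395987]), 'joint_efforts': array([ 6.04522022e-03, -4.49217939e+01, -2.31655633e+01, -1.11407024e-05,
        3.64951818e-03,  8.30628068e-06]), 'position': array([ 0.17287341, -0.52188391,  0.25577878]), 'tool_rot': array([[-1.22509356e-04,  3.14319594e-01, -9.49317217e-01],
       [ 1.29019685e-03, -9.49316384e-01, -3.14319485e-01],
       [-9.99999160e-01, -1.26331316e-03, -2.89234012e-04]]), 'ft_force': array([0.10476663, 0.83555864, 0.35422747]), 'wrist_torque': array([0.02343595, 0.01557031, 0.08411208]), 'grip_width': 0.08524319301394485}
```

View pics/top0.png

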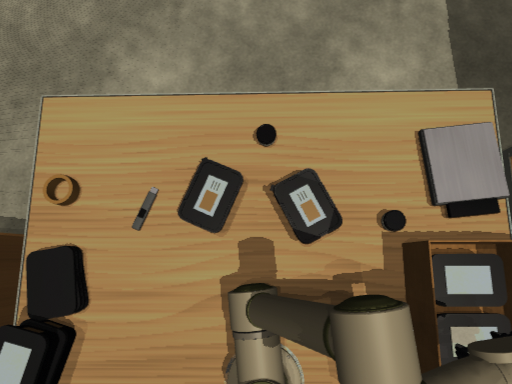

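View pics/side0.png

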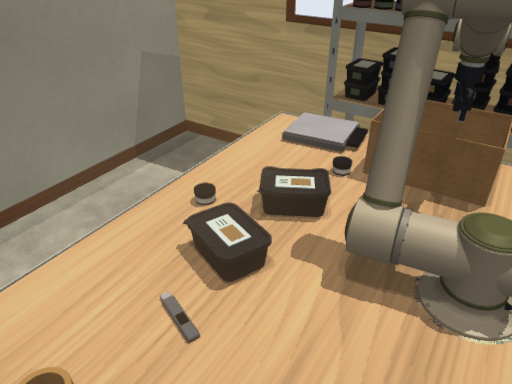

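The top view shows the tubs at about (211,195) and (307,205). In the side view they are at (230,238) and (295,190). Next I enlarge them to see which has raised corners.

```bash
python3 - <<'E'
from h import *
c=get_image("top");s=get_image("side")
def enh(im,x0,y0,x1,y1,f):
    a=cv2.resize(im[y0:y1,x0:x1],None,fx=f,fy=f,interpolation=cv2.INTER_CUBIC)
    return (255*(a/255.)**0.45).astype(np.uint8)
a=enh(c["img"],170,148,350,250,4.4);b=enh(s["img"],180,155,340,285,4)
b=cv2.resize(b,(400,325))
cv2.imwrite("pics/t1.png",a[:,:,::-1]);cv2.imwrite("pics/s1.png",enh(s["img"],180,155,340,285,4.5)[:,:,::-1])
hsv=c["img"].max(2)
m=(hsv<75).astype(np.uint8)
cs,_=cv2.findContours(m,cv2.RETR_EXTERNAL,cv2.CHAIN_APPROX_NONE)
for k in cs:
    A=cv2.contourArea(k)
    if A>200:
        r=cv2.minAreaRect(k)
        print(A,np.round(r[0],1),np.round(r[1],1),round(r[2],1),[np.round(onplane(c,*p,.087)[:2],3).tolist() for p in cv2.boxPoints(r)], np.round(onplane(c,*r[0],.087)[:2],3))
E
```

```text
19396.5 [368.5 311.5] [143. 285.] 90.0 [[0.429, 0.114], [0.426, -0.741], [0.031, -0.69], [0.025, 0.107]] [ 0.221 -0.307]
8887.0 [ 44. 300.] [ 88. 166.] 0.0 [[0.02, 0.766], [0.504, 0.833], [0.503, 0.55], [0.022, 0.507]] [0.252 0.662]
388.5 [393.  220.5] [21. 24.] 90.0 [[0.519, -0.362], [0.518, -0.435], [0.454, -0.43], [0.455, -0.358]] [ 0.486 -0.396]
3155.5 [306.3 204.9] [70.5 49.6] 61.4 [[0.598, -0.015], [0.673, -0.153], [0.477, -0.25], [0.405, -0.116]] [ 0.536 -0.134]
2989.5 [210.3 195.4] [47.8 66.6] 24.2 [[0.504, 0.275], [0.7, 0.195], [0.634, 0.055], [0.443, 0.138]] [0.568 0.166]
313.5 [265.8 134.2] [19.8 20.5] 45.0 [[0.767, 0.037], [0.816, -0.01], [0.768, -0.055], [0.72, -0.008]] [ 0.767 -0.009]
7297.5 [464.5 110. ] [220.  93.] 90.0 [[1.244, -0.535], [1.235, -0.847], [0.486, -0.749], [0.487, -0.472]] [ 0.841 -0.649]
```

View pics/t1.png

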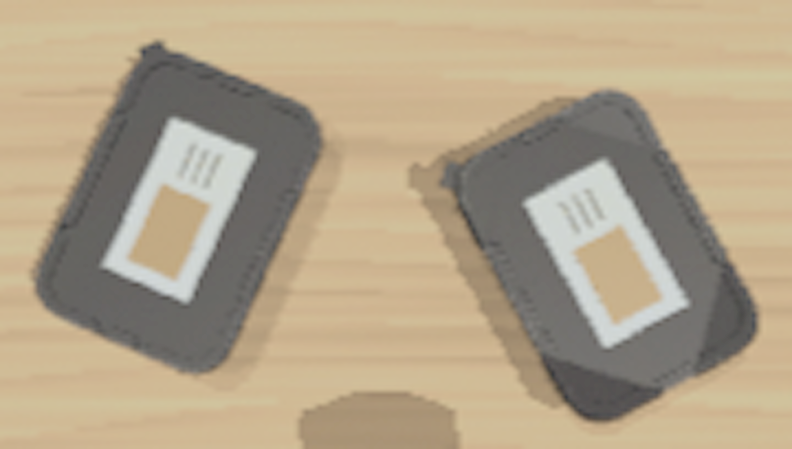

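View pics/s1.png

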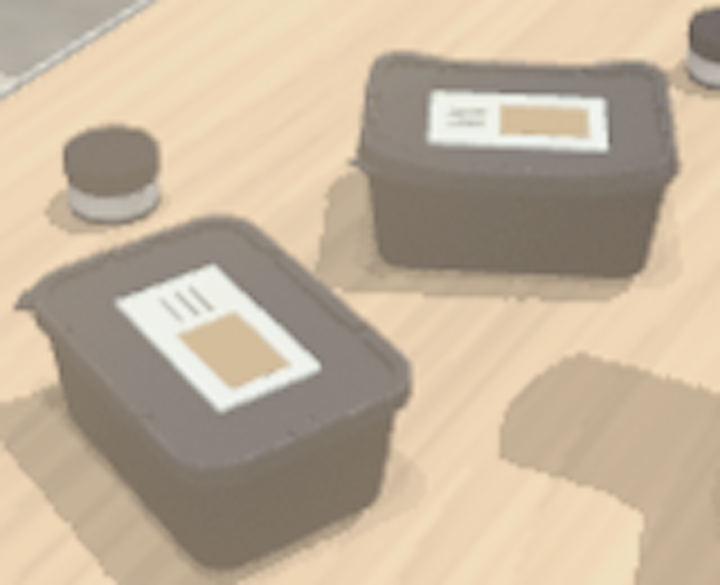

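The tub to close is the right one in the top view (lid centre about (307,205)), with bent corners and its tab at the upper left. The left tub lies flat. I'll fit the lid sides next.

```bash
cat >> h.py <<'E'
def lid(c):
    m=(c["img"].max(2)<75).astype(np.uint8)
    cs,_=cv2.findContours(m,cv2.RETR_EXTERNAL,cv2.CHAIN_APPROX_NONE)
    k=[k for k in cs if 2000<cv2.contourArea(k)<4500 and abs(cv2.minAreaRect(k)[0][0]-307)<20][0]
    P=np.array([onplane(c,*p[0],.087)[:2] for p in k])
    ctr=P.mean(0);a=np.arctan2(.118,.06)
    ctr=np.array([.536,-.134]);a=np.radians(27)
    for _ in range(6):
        X=np.array([np.cos(a),np.sin(a)]);Y=np.array([-X[1],X[0]])
        L=np.c_[(P-ctr)@X,(P-ctr)@Y]
        o=[];sl=[]
        for ax,h,lim in((0,.105,.03),(1,.075,.05)):
            e=[]
            for sg in(1,-1):
                q=L[(abs(L[:,ax]-sg*h)<.022)&(abs(L[:,1-ax])<lim)]
                f=np.polyfit(q[:,1-ax],q[:,ax],1);e.append(f[1]);sl.append(f[0]*(-1 if ax==0 else 1))
            o.append(e)
        ctr=ctr+np.mean(o[0])*X+np.mean(o[1])*Y;a+=(sl[2]+sl[3])/2
    return ctr,a,X,Y,o,sl
E
python3 - <<'E'
from h import *
c=get_image("top");ctr,a,X,Y,o,sl=lid(c)
print(ctr,np.degrees(a),"sizes",o[0][0]-o[0][1],o[1][0]-o[1][1],"slopes",np.round(sl,3))
s=sensors.observe();R=s["tool_rot"];p=s["position"]
for i,(sx,sy) in enumerate([(1,1),(-1,1),(-1,-1),(1,-1)]):
    w=ctr+sx*.093*X+sy*.063*Y
    print(i+1,np.round(w,4),"side px",np.round(proj(get_image("side"),[*w,.09])),"shift",np.round(R.T@(np.array([*w,.15])-p)/.025,2))
# label
hs=c["img"];m=(hs.min(2)>150).astype(np.uint8);m[:, :270]=0;m[:,345:]=0;m[:165]=0;m[245:]=0
E
```

```text
[ 0.53537945 -0.1345411 ] 27.85830054756608 sizes 0.2074851728688244 0.14882069669035503 slopes [ 0.003  0.002 -0.008  0.008]
1 [ 0.5882 -0.0354] side px [261. 189.] shift [  4.25 -13.25 -21.89]
2 [ 0.4237 -0.1223] side px [326. 192.] shift [  4.25 -12.02 -14.55]
3 [ 0.4826 -0.2337] side px [323. 171.] shift [  4.25  -7.05 -15.39]
4 [ 0.647  -0.1468] side px [264. 168.] shift [  4.25  -8.28 -22.72]
```

Fitted lid size is 207 x 149 mm (true 210 x 150), and the predicted side-view pixels match. I'll close the jaws and go above corner 3.

Call:
{"op": "arm_command", "data": {"plan": [[[1, -7.05, -15.4, 0, 0, 0], [1, -7.05, -15.4, 0, 0, 0], [1, -7.05, -15.4, 0, 0, 0], [1, -7.05, -15.4, 0, 0, 0], [1, -7.05, -15.4, 0, 0, 0], [1, -7.05, -15.4, 0, 0, 0], [1, -7.05, -15.4, 0, 0, 0], [1, -7.05, -15.4, 0, 0, 0], [1, -7.05, -15.4, 0, 0, 0], [1, -7.05, -15.4, 0, 0, 0]]], "jaw": 1}}

```text
time_s: 1.45
position: [0.4846, -0.2315, 0.231]
tool_rot: [[-0.0, 0.318, -0.948], [0.001, -0.948, -0.318], [-1.0, -0.001, -0.0]]
ft_force: [-0.3, -1.1, 0.3]
grip_width: 0.0002
```

Call:
{"op": "arm_command", "data": {"plan": [[[1, 0, 0, 0, 0, 0], [2, 0, 0, 0, 0, 0], [3.25, 0, 0, 0, 0, 0], [3.25, 0, 0, 0, 0, 0], [3.25, 0, 0, 0, 0, 0]]]}}

```text
time_s: 1.95
position: [0.4828, -0.2345, 0.1508]
tool_rot: [[0.0, 0.314, -0.95], [-0.0, -0.95, -0.314], [-1.0, 0.0, 0.0]]
ft_force: [0.1, 0.2, 1.2]
grip_width: -0.0002
```

```bash
python3 - <<'E'
from h import *
s=sensors.observe();print(s["time_s"],s["position"],s["ft_force"],s["grip_width"],s["tool_rot"])
im=[]
for n,(x0,y0) in(("top",(250,140)),("side",(220,100))):
    c=get_image(n);a=cv2.resize(c["img"][y0:y0+120,x0:x0+130],None,fx=3,fy=3);im.append((255*(a/255.)**.5).astype(np.uint8))
    print(n,np.round((np.array(proj(c,s["position"]+[0,0,-.025]))-[x0,y0])*3),np.round((np.array(proj(c,[.4826,-.2337,.094]))-[x0,y0])*3))
cv2.imwrite("pics/c2.png",np.hstack(im)[:,:,::-1])
E
```

```text
1.95 [ 0.48280399 -0.2344844   0.15079718] [0.13828406 0.20981257 1.15014573] -0.00021147849789381 [[ 2.12295219e-05  3.13609390e-01 -9.49552079e-01]
 [-1.32861351e-04 -9.49552070e-01 -3.13609390e-01]
 [-9.99999991e-01  1.32816550e-04  2.15080310e-05]]
top [276. 242.] [270. 245.]
side [313. 182.] [310. 209.]
```

View pics/c2.png

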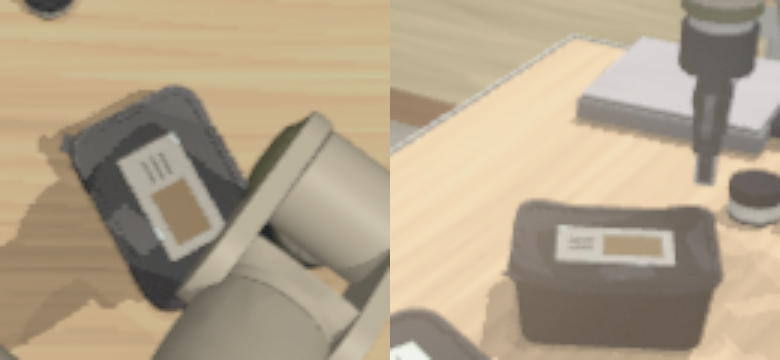

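The fingertip shows at about (315,184) in the side crop, against a predicted (313,182), so it is above corner 3. I'll press down gradually.

Call:
{"op": "arm_command", "data": {"plan": [[[0.6, 0, 0, 0, 0, 0], [1.0, 0, 0, 0, 0, 0], [1.16, 0, 0, 0, 0, 0], [1.28, 0, 0, 0, 0, 0], [1.36, 0, 0, 0, 0, 0], [1.36, 0, 0, 0, 0, 0]]]}}

```text
time_s: 2.65
position: [0.483, -0.2345, 0.1171]
tool_rot: [[0.0, 0.315, -0.949], [-0.002, -0.949, -0.315], [-1.0, 0.002, 0.0]]
ft_force: [-2.7, -1.2, 5.9]
grip_width: -0.0001
```

Call:
{"op": "arm_command", "data": {"plan": [[[0.04, 0, 0, 0, 0, 0], [0.08, 0, 0, 0, 0, 0], [0.08, 0, 0, 0, 0, 0], [0.08, 0, 0, 0, 0, 0]]]}}

```text
time_s: 3.05
position: [0.4831, -0.2337, 0.1143]
tool_rot: [[0.0, 0.314, -0.949], [0.0, -0.949, -0.314], [-1.0, 0.0, -0.0]]
ft_force: [-0.1, 0.0, -0.1]
grip_width: -0.0001
```

The force fell from 6 N to 0, so the corner clicked. I'll press on to the hard stop.

Call:
{"op": "arm_command", "data": {"plan": [[[0.06, 0, 0, 0, 0, 0], [0.1, 0, 0, 0, 0, 0], [0.1, 0, 0, 0, 0, 0], [0.1, 0, 0, 0, 0, 0]]]}}

```text
time_s: 3.45
position: [0.4831, -0.2337, 0.1119]
tool_rot: [[0.0, 0.314, -0.949], [-0.0, -0.949, -0.314], [-1.0, 0.0, -0.0]]
ft_force: [-0.8, 1.4, 4.7]
grip_width: 0.0001
```

Call:
{"op": "arm_command", "data": {"plan": [[[0.02, 0, 0, 0, 0, 0], [0.03, 0, 0, 0, 0, 0], [0.03, 0, 0, 0, 0, 0]]]}}

```text
time_s: 3.75
position: [0.4831, -0.2337, 0.1118]
tool_rot: [[0.001, 0.315, -0.949], [-0.001, -0.949, -0.315], [-1.0, 0.001, -0.001]]
ft_force: [-2.2, 1.9, 10.7]
grip_width: -0.0001
```

The hard stop is at TCP z = 0.1118. Next is corner 2.

Call:
{"op": "arm_command", "data": {"plan": [[[-1.4, 0, 0, 0, 0, 0], [-1.4, -1.5, 0.25, 0, 0, 0], [-1.4, -3, 0.5, 0, 0, 0], [-1.4, -4.97, 0.84, 0, 0, 0], [-1.4, -4.97, 0.84, 0, 0, 0], [-1.4, -4.97, 0.84, 0, 0, 0], [-1.4, -4.97, 0.84, 0, 0, 0]]]}}

```text
time_s: 4.45
position: [0.4247, -0.1231, 0.1459]
tool_rot: [[0.001, 0.314, -0.949], [-0.001, -0.949, -0.314], [-1.0, 0.001, -0.001]]
ft_force: [0.6, -0.2, -0.0]
grip_width: 0.0003
```

Call:
{"op": "arm_command", "data": {"plan": [[[0.5, 0, 0, 0, 0, 0], [0.8, 0, 0, 0, 0, 0], [0.95, 0, 0, 0, 0, 0], [1.07, 0, 0, 0, 0, 0], [1.15, 0, 0, 0, 0, 0], [1.15, 0, 0, 0, 0, 0]]]}}

```text
time_s: 5.05
position: [0.4236, -0.1226, 0.1173]
tool_rot: [[-0.001, 0.314, -0.949], [-0.0, -0.949, -0.314], [-1.0, -0.0, 0.001]]
ft_force: [-3.9, -0.7, 5.4]
grip_width: 0.0003
```

Call:
{"op": "arm_command", "data": {"plan": [[[0.04, 0, 0, 0, 0, 0], [0.08, 0, 0, 0, 0, 0], [0.12, 0, 0, 0, 0, 0], [0.15, 0, 0, 0, 0, 0], [0.18, 0, 0, 0, 0, 0], [0.2, 0, 0, 0, 0, 0], [0.2, 0, 0, 0, 0, 0]]]}}

```text
time_s: 5.75
position: [0.4241, -0.1224, 0.112]
tool_rot: [[0.0, 0.314, -0.949], [0.0, -0.949, -0.314], [-1.0, 0.0, -0.0]]
ft_force: [0.6, 0.5, -0.7]
grip_width: -0.0001
```

Call:
{"op": "arm_command", "data": {"plan": [[[0.02, 0, 0, 0, 0, 0], [0.05, 0, 0, 0, 0, 0], [0.05, 0, 0, 0, 0, 0]]]}}

```text
time_s: 6.05
position: [0.4241, -0.1224, 0.1117]
tool_rot: [[0.001, 0.315, -0.949], [-0.001, -0.949, -0.315], [-1.0, 0.001, -0.001]]
ft_force: [-3.9, 1.6, 13.3]
grip_width: 0.0002
```

Corner 2 is at its stop. Next is corner 1 (shift y −1.23, z −7.34 from here).

Call:
{"op": "arm_command", "data": {"plan": [[[-1.4, 0, 0, 0, 0, 0], [-1.4, -0.3, -1.5, 0, 0, 0], [-1.4, -0.6, -3.3, 0, 0, 0], [-1.4, -0.9, -5.2, 0, 0, 0], [-1.4, -1.23, -7.33, 0, 0, 0], [-1.4, -1.23, -7.33, 0, 0, 0], [-1.4, -1.23, -7.33, 0, 0, 0], [-1.4, -1.23, -7.33, 0, 0, 0]]]}}

```text
time_s: 6.85
position: [0.5874, -0.0359, 0.1455]
tool_rot: [[-0.001, 0.314, -0.949], [0.0, -0.949, -0.314], [-1.0, -0.001, 0.001]]
ft_force: [0.1, -0.1, -0.3]
grip_width: 0.0002
```

Call:
{"op": "arm_command", "data": {"plan": [[[0.5, 0, 0, 0, 0, 0], [0.8, 0, 0, 0, 0, 0], [0.95, 0, 0, 0, 0, 0], [1.07, 0, 0, 0, 0, 0], [1.15, 0, 0, 0, 0, 0], [1.15, 0, 0, 0, 0, 0]]]}}

```text
time_s: 7.45
position: [0.588, -0.0353, 0.1175]
tool_rot: [[-0.0, 0.314, -0.949], [0.001, -0.949, -0.314], [-1.0, -0.001, 0.0]]
ft_force: [-3.4, 1.6, 5.4]
grip_width: 0.0001
```

Call:
{"op": "arm_command", "data": {"plan": [[[0.04, 0, 0, 0, 0, 0], [0.08, 0, 0, 0, 0, 0], [0.12, 0, 0, 0, 0, 0], [0.15, 0, 0, 0, 0, 0], [0.18, 0, 0, 0, 0, 0], [0.2, 0, 0, 0, 0, 0], [0.2, 0, 0, 0, 0, 0]]]}}

```text
time_s: 8.15
position: [0.5883, -0.0358, 0.112]
tool_rot: [[-0.0, 0.314, -0.949], [-0.0, -0.949, -0.314], [-1.0, 0.0, 0.0]]
ft_force: [0.3, -0.6, 0.7]
grip_width: -0.0002
```

Call:
{"op": "arm_command", "data": {"plan": [[[0.02, 0, 0, 0, 0, 0], [0.05, 0, 0, 0, 0, 0], [0.05, 0, 0, 0, 0, 0]]]}}

```text
time_s: 8.45
position: [0.5883, -0.0358, 0.1118]
tool_rot: [[0.001, 0.314, -0.949], [-0.001, -0.949, -0.314], [-1.0, 0.001, -0.001]]
ft_force: [-3.7, 0.4, 8.5]
grip_width: 0.0004
```

Call:
{"op": "arm_command", "data": {"plan": [[[-1.4, 0, 0, 0, 0, 0], [-1.4, 1.5, -0.25, 0, 0, 0], [-1.4, 3, -0.5, 0, 0, 0], [-1.4, 4.97, -0.84, 0, 0, 0], [-1.4, 4.97, -0.84, 0, 0, 0], [-1.4, 4.97, -0.84, 0, 0, 0], [-1.4, 4.97, -0.84, 0, 0, 0]]]}}

```text
time_s: 9.15
position: [0.6469, -0.1461, 0.1456]
tool_rot: [[-0.001, 0.315, -0.949], [0.001, -0.949, -0.315], [-1.0, -0.001, 0.001]]
ft_force: [-0.1, 0.2, -0.7]
grip_width: 0.0
```

Call:
{"op": "arm_command", "data": {"plan": [[[0.5, 0, 0, 0, 0, 0], [0.8, 0, 0, 0, 0, 0], [0.95, 0, 0, 0, 0, 0], [1.07, 0, 0, 0, 0, 0], [1.15, 0, 0, 0, 0, 0], [1.15, 0, 0, 0, 0, 0]]]}}

```text
time_s: 9.75
position: [0.6475, -0.1466, 0.1177]
tool_rot: [[0.001, 0.315, -0.949], [0.0, -0.949, -0.315], [-1.0, 0.0, -0.001]]
ft_force: [-0.8, 2.0, 3.9]
grip_width: -0.0001
```

Call:
{"op": "arm_command", "data": {"plan": [[[0.04, 0, 0, 0, 0, 0], [0.08, 0, 0, 0, 0, 0], [0.12, 0, 0, 0, 0, 0], [0.15, 0, 0, 0, 0, 0], [0.18, 0, 0, 0, 0, 0], [0.2, 0, 0, 0, 0, 0], [0.2, 0, 0, 0, 0, 0]]]}}

```text
time_s: 10.45
position: [0.6471, -0.147, 0.1121]
tool_rot: [[-0.0, 0.314, -0.949], [-0.0, -0.949, -0.314], [-1.0, -0.0, 0.0]]
ft_force: [-1.7, 0.7, 2.0]
grip_width: -0.0003
```

Now the final push on corner 4. Then I lift and move back toward the start pose, clear of the tub and the view.

Call:
{"op": "arm_command", "data": {"plan": [[[0.02, 0, 0, 0, 0, 0], [0.05, 0, 0, 0, 0, 0], [0.05, 0, 0, 0, 0, 0]]]}}

```text
time_s: 10.75
position: [0.6471, -0.1471, 0.1118]
tool_rot: [[0.0, 0.314, -0.949], [-0.0, -0.949, -0.314], [-1.0, 0.001, -0.0]]
ft_force: [-3.8, 0.7, 8.5]
grip_width: 0.0002
```

Call:
{"op": "arm_command", "data": {"plan": [[[-2, 0, 0, 0, 0, 0], [-4, 0, 0, 0, 0, 0], [-5.5, 0, 0, 0, 0, 0], [-5.5, 2, 5, 0, 0, 0], [-5.5, 8, 22, 0, 0, 0], [-5.5, 8, 22, 0, 0, 0], [-5.5, 8, 22, 0, 0, 0], [-5.5, 8, 22, 0, 0, 0], [-5.5, 8, 22, 0, 0, 0], [-5.5, 8, 22, 0, 0, 0]]]}}

```text
time_s: 11.75
position: [0.3713, -0.3653, 0.2483]
tool_rot: [[0.0, 0.314, -0.949], [-0.0, -0.949, -0.314], [-1.0, 0.0, -0.0]]
ft_force: [0.7, 0.0, 0.8]
grip_width: 0.0001
```

Call:
{"op": "arm_command", "data": {"plan": [[[0, 2.5, 8, 0, 0, 0], [0, 2.5, 8, 0, 0, 0], [0, 2.5, 8, 0, 0, 0], [0, 2.5, 8, 0, 0, 0], [0, 2.5, 8, 0, 0, 0], [0, 2.5, 8, 0, 0, 0], [0, 2.5, 8, 0, 0, 0]]]}}

```text
time_s: 12.45
position: [0.2037, -0.486, 0.2482]
tool_rot: [[0.0, 0.315, -0.949], [0.001, -0.949, -0.315], [-1.0, -0.0, -0.001]]
ft_force: [-0.2, 0.2, -0.3]
grip_width: 0.0001
```

```bash
python3 - <<'E'
from h import *
im=[]
for n,(x0,y0,x1,y1) in(("top",(265,160,355,250)),("side",(240,150,350,225))):
    c=get_image(n);save(c,n+"9.png");a=cv2.resize(c["img"][y0:y1,x0:x1],(400,400*(y1-y0)//(x1-x0)),interpolation=cv2.INTER_CUBIC)
    b=np.zeros((400,400,3),np.uint8);b[:a.shape[0]]=(255*(a/255.)**.45).astype(np.uint8);im.append(b)
    if n=="top":
        r=lid(c);print(r[0],np.degrees(r[1]),r[4])
cv2.imwrite("pics/c9.png",np.hstack(im)[:,:,::-1])
print(sensors.observe()["position"])
for n in("top","side"):
    d=cv2.absdiff(cv2.imread(f"pics/{n}0.png"),cv2.imread(f"pics/{n}9.png")).max(2)
    B={"top":{"tub2":(170,150,250,240),"knife":(125,180,165,235),"tinA":(250,118,282,150),"tinB":(378,205,410,235)},"side":{"tub2":(180,200,275,285),"knife":(155,285,205,345),"tinA":(188,178,220,208)}}[n]
    print(n,{k:int((d[y0:y1,x0:x1]>40).sum()) for k,(x0,y0,x1,y1) in B.items()})
E
```

```text
[ 0.53665751 -0.13457971] 27.745334108935246 [[np.float64(0.10281094948748747), np.float64(-0.10281094948748759)], [np.float64(0.07464808327902131), np.float64(-0.0746480832790212)]]
[ 0.20416273 -0.48575695  0.248396  ]
top {'tub2': 89, 'knife': 0, 'tinA': 0, 'tinB': 0}
side {'tub2': 1, 'knife': 0, 'tinA': 0}
```

View pics/c9.png

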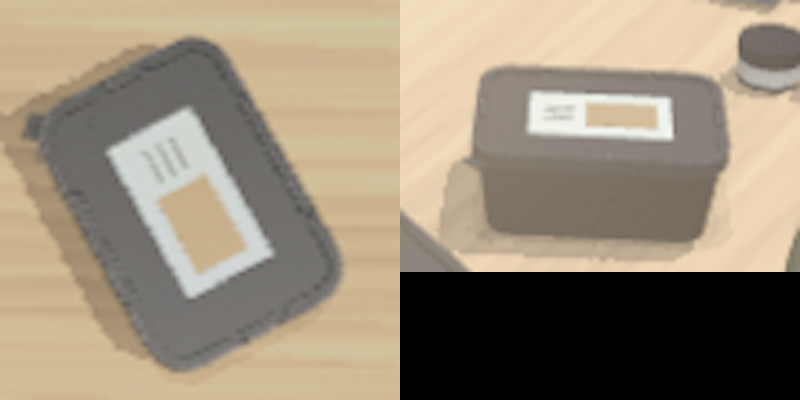

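The lid looks flat and evenly shaded at all four corners in both views, with no creases left. The hand is clear.

```bash
python3 -c "
from h import *
print(workorder.close_job())"
```

```text
the job is handed in; nothing more can be done
None
```

I pressed all four lid corners down with the closed fingertips, in the order 3, 2, 1, 4, then took the hand away and handed the job in at about 12.5 s.

- **Corners:** each one resisted with 4–6 N at the readings, went slack as it clicked, and then hit a hard stop at the same height (TCP z about 0.1118 m, so fingertips at about 0.087 m). The final push read 8–13 N at each corner.
- **Lid:** the last pictures from both cameras show it flat, with no bent corners left.
- **Tub position:** my fit of the lid moved about 1.3 mm between the first and last pictures, which is within measurement error.
- **Knife and tins:** no pixels changed around the knife and the tins in the top view. The side view agreed for the knife and the one tin I checked.
- **Shut tub:** the two views disagreed a little. The side view showed 1 changed pixel, but the top view showed 89. I put the 89 down to the arm's shadow but did not check it further; the arm was never sent near that tub.

The hand-in gave no verdict.

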